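# Prop up the drop guard of a kitchen slicer

### The job

The slicer's blades are to be rinsed: raise its drop guard by the wide black grip of the slotted stay bar, tip the bar over so that its slot hooks fully onto the catch rod, and let go so that the guard hangs there by itself. Lower it gently, never letting the guard drop, and leave the pan, bottle, bowl and brush where they stand.

Things in the scene. Friction and masses are not known exactly. Their poses are not given: they have to be found in the camera images.
- slicer: Table-top slicer, fixed: white housing 170x200x150 mm, low infeed tray (to 50 mm; tomatoes in it to 80 mm) in front, two aluminium guide posts 18x22 mm, 255 mm high, centred 115 mm to either side. Origin: on the table midway between the posts, in the guard's plane. z up, y along the guard's width; -x is the front, roughly towards the robot; housing 40 to 210 mm to +x.
- guard (a joint): Height of the drop guard above shut, m: 0 shut, at most 0.13. A clear sheet in a steel frame, 206 mm wide, 70 mm high, that slides straight up between the posts; 0.35 to 0.7 kg; it falls shut by its own weight when let go.
- stay (a joint): Lean of the stay bar, rad: 0 upright, positive when its upper end leans to the front (slicer's -x). Range -0.2 to 1.0. The pivot is slightly stiff: near upright the bar stays where it is left; beyond about 0.2 rad it falls forward by its own weight until it meets the rod.
- stay_pivot (a point): Pivot at the foot of the stay bar, on the middle of the guard's top edge: straight above the slicer's origin, 90 mm above the table with the guard shut, rising with it. Turns with the bar: z up along the bar, x towards its back, y along the pivot (slicer's y).
- stay_grip (a point): Centre of the black grip, a flat cross-plate on the upper end of the stay bar: 16 mm thick (x, front to back), 100 mm wide (y), 50 mm high (along the bar), 175 mm from the pivot along the bar; too wide to take by its ends. Turns with the bar: z along the bar away from the pivot, x towards its back, y along the pivot. The bar is steel, 26 mm deep (x), 16 mm wide (y).
- slot_seat (a point): Point of the bar's slot where the rod's middle lies when fully hooked: 67 mm along the bar from the pivot, 4 mm to the front of its middle line. The slot is cut square into the bar's front edge, 50 to 72 mm from the pivot, 14 mm deep (front edge 13 mm before the middle line); its upper wall hangs on the rod. Frame as stay_grip.
- rod_mid (a point): Middle of the fixed level catch rod, 10 mm thick, 250 mm long along slicer's y, clamped to both posts 36 to 46 mm in front of the guard's plane and 200 to 225 mm above the table (set anew each time). When hooked, the bar leans 28 to 41 degrees to the front and the guard hangs about 55 to 85 mm open.
- pan: Bystander: loose steel food pan, 170 x 100 x 65 mm, open top, left of the slicer. Origin under its centre.
- spray: Bystander: loose white bottle, 70 mm thick, 190 mm high, right of the slicer. Origin under its centre.
- bowl: Bystander: loose steel bowl, 120 mm wide, 55 mm high, right of the slicer's front. Origin under its centre.
- scrub: Bystander: loose brush with white handle, about 200 mm long, lying in front of the slicer. Origin at its underside.

How it is judged:
By the outcome, as a careful person would: the job done as asked, in the order asked, and still so for the second after the job is handed in, with the robot touching nothing.
It also fails if it takes over 35 s, if anything falls off the work surface, if the arm or the gripper's body presses on something with over 40 N, if the wrist force passes 120 N, or if a joint passes its speed limit or range.

### The arm

A 6-joint arm with a two-finger parallel gripper is mounted at the origin on the work surface. World frame = base frame: x ahead of the robot, y to its left, z up, the work surface at z = 0. Lengths are in m, angles in rad, forces in N, time in s.
With the tool pointing down it reaches from about 0.35 to 0.775 m from the base axis. Payload 5.5 kg.
Tool frame: the origin (TCP) lies on the centre line of the jaws, within the pads' length; the fingertips stand 11 mm ahead of it and the grasp point (between the pads) lies 8 mm behind it (env.tip_reach is the distance from the TCP to the fingertips, in m); z points along the fingers, x is the direction in which the jaws open and shut, and the axes are right-handed (so a half turn about z gives the same grasp; the last joint's range is limited). The gripper opens to 85 mm and grips with 20 to 120 N. Pads are 22 mm wide; open, the fingers measure 114 mm over their backs; the gripper's body (76 mm by 85 mm) begins 54 mm behind the grasp point. The pads swing forward as they close: fully open they stand 13 mm farther back than shut.
Start: joints at [-1.258, 0.313, 0.046, 1.304, 0, 1.431], TCP at [0.252, -0.517, 0.242] pointing down, gripper open.
Joint ranges: [-2.76, 2.76], [-0.86, 1.69], [-1.03, 1.26], [-2.2, 2.34], [-1.47, 1.5], [-3.14, 3.14]. Speed limits (rad/s): [2.57, 2.57, 3.14, 3.14, 3.14, 3.14].

### API

Orientations are given as a unit quaternion [w, x, y, z].
In Python, from workcell import env gives the robot as it stands.
- The arm moves only by the tool carry_out, never from a script. Its argument "moves" is one flat list of numbers, 7 for each row, row after row: the gripper command: -1 is shut, 1 is fully open, values between are in proportion, then the shift along the tool's x, y, z in m, then the turn, a rotation vector about the tool's x, y, z in degrees. A call has exactly 5 rows; each row shifts and turns the pose as measured when the row begins, along the tool's axes as they then stand; what a row does not reach is not made up. A row lasts 1/8 s, in which the tool goes at most 62.5 mm and 10.7 degrees, less where a joint would pass 70% of its speed; a pose out of reach is approached as far as the arm can. A call is refused whole if a number of a shift passes 0.0625 or a number of a turn 10.7, either way. A call with a gripper value outside its range is refused whole. The fingers move at their own pace and stop on an object; "squeeze" is the grip in N (left out, the last holds). Time passes only in rows, so rows that do not move let the fingers close, or fill a call up. It gives the time, the measured TCP pose, the force and the opening at its end, in the units of the state.
- env.get_state(): the state, without advancing time (a new reading comes with each control period).
- env.read_camera(name): name is "side" or "top"; returns the picture (480x640x3 uint8, red, green, blue); there is no depth.
- env.calibration(name): a dict with "camera_matrix" (3x3 intrinsics, pixels), "k1" (the pictures are not rectified: a ray, as slopes to the right and down, at radius r is drawn at 1 + k1 r^2 times it, then the intrinsics apply), "rvec" (rotation vector, rad) and "tvec" (3), from world to camera coordinates, as OpenCV has them. Camera axes: x right, y down, z forward; pixel columns grow to the right and rows downward; lengths in m; the calibration is good to about 2 mm. A picture is of the moment at which its call begins. calibration takes no time and is no camera call.
- env.hand_in(): hands the job in, once; it reports no verdict.
The state is a dict: "clock": time; "joint_pos": joint angles; "qvel": joint speeds; "tau": joint torques, N m; "tcp_pos": TCP position; "orientation": TCP orientation; "wrist_force": force on the tool from outside, world axes, zero at the start; "ft_torque": the same for the moment, N m; "finger_gap": finger opening in m.
Only numpy, scipy, OpenCV 4.12 (cv2) and the standard library are available. Lean on these libraries where they do the work, as an engineer would, in place of code of your own. Each camera call takes 0.05 s, during which the arm holds its last target. There are 200 camera calls.

## Working session

There is one attempt and no reset: what is moved stays moved. The work goes in short steps, Python scripts to look and compute and a tool call to move; the robot and the scene stay as the last step left them, time stands still between calls to the robot, and variables do not carry over. Pictures are saved under pics/ and viewed, about 8 in all and at most 12, crops included, and the job is handed in when it is done.

Besides the shell and the picture viewer there is one more tool, called by a JSON object that holds its "api" and its "payload". carry_out: Moves the arm, as the interface text tells. Its arguments: {"type":"object","properties":{"moves":{"type":"array"},"squeeze":{"type":"number"}},"required":["moves"]}

```bash
mkdir -p pics; ls; python3 - <<'E'
from workcell import env
import cv2
print(env.get_state())
for n in("side","top"):
    cv2.imwrite(f"pics/{n}0.png",env.read_camera(n)[:,:,::-1]); print(n,env.calibration(n))
E
```

```text
pics
{'clock': 0.0, 'joint_pos': array([-1.25759286e+00,  3.13993415e-01,  4.50005169e-02,  1.30359701e+00,
       -2.56290623e-05,  1.43116501e+00]), 'qvel': array([-0.00051513, -0.00083945, -0.00108306, -0.00092518, -0.00063838,
       -0.0015065 ]), 'tau': array([-7.22126115e-04, -4.80622315e+01,  2.98535174e+01,  1.93055591e-02,
       -5.08275832e-05,  1.28543149e-06]), 'tcp_pos': array([ 0.25139079, -0.51659964,  0.24142163]), 'orientation': array([-5.66962926e-04,  8.47795737e-01, -5.30322152e-01, -6.94945751e-04]), 'wrist_force': array([-0.47308573,  0.51747335, -0.63811042]), 'ft_torque': array([ 0.06010411,  0.03888034, -0.00768149]), 'finger_gap': 0.08548961372480707}
side {'camera_matrix': array([[579.80837711,   0.        , 317.34853606],
       [  0.        , 579.80837711, 231.80530044],
       [  0.        ,   0.        ,   1.        ]]), 'k1': -0.014719173158092048, 'rvec': array([ 0.31061092, -2.73836944,  1.28413425]), 'tvec': array([0.57170362, 0.15739813, 1.4179293 ])}
top {'camera_matrix': array([[481.97829746,   0.        , 319.90659336],
       [  0.        , 481.97829746, 238.44327021],
       [  0.        ,   0.        ,   1.        ]]), 'k1': -0.13109105792777534, 'rvec': array([ 2.15698246, -2.19525062,  0.12614024]), 'tvec': array([0.06087121, 0.58742272, 1.2046488 ])}
```

View pics/side0.png

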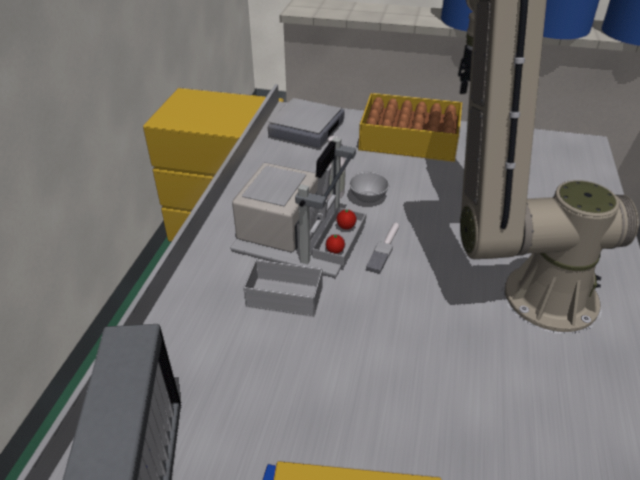

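View pics/top0.png

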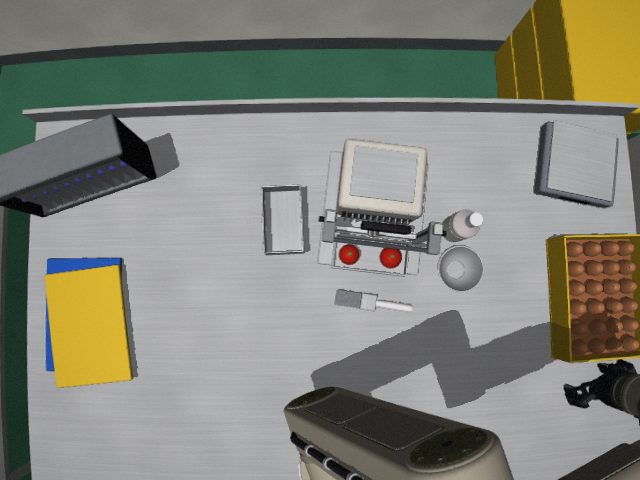

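Side view: the black grip is at about (326,158), the guide posts at (303,230) and (337,175). Top view: the grip is at about (386,227), the posts at (328,230) and (434,238), with the rod just below. I'll enlarge both.

```bash
python3 - <<'E'
import cv2,numpy as np
s=cv2.imread("pics/side0.png")[125:285,225:395]; t=cv2.imread("pics/top0.png")[190:290,310:450]
s=cv2.resize(s,None,fx=3.5,fy=3.5,interpolation=3)[:560]; t=cv2.resize(t,None,fx=5,fy=5,interpolation=3)
cv2.imwrite("pics/s1.png",s);cv2.imwrite("pics/t1.png",t)
E
```

```text
(no output)
```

View pics/s1.png

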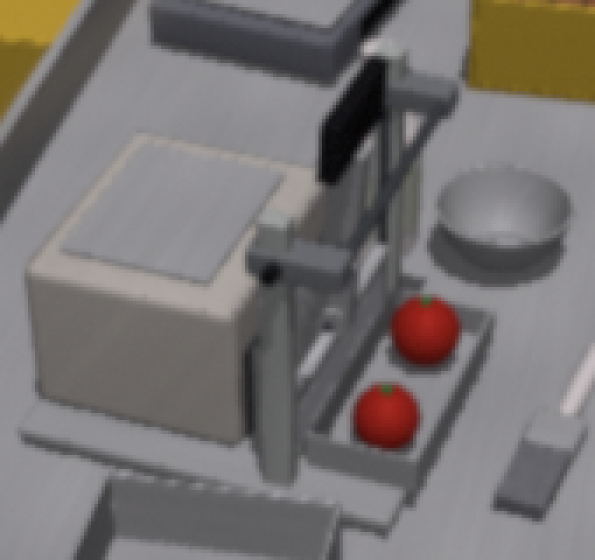

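View pics/t1.png

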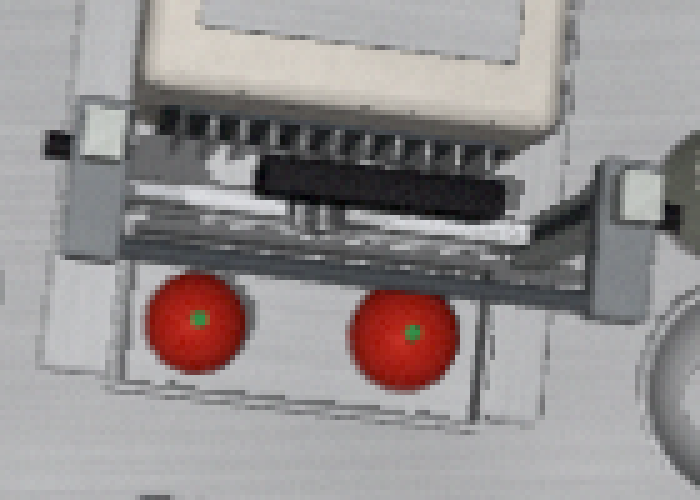

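Crops: the post tops are at crop (105,133) and (641,195), the rod runs from (125,248) to (590,302) in the top crop and through (365,245)-(437,120) in the side crop. The grip is the black block. Next I triangulate.

```bash
cat > h.py <<'E'
import cv2,numpy as np
from scipy.spatial.transform import Rotation as R
from scipy.optimize import least_squares
from workcell import env
C={n:env.calibration(n) for n in("side","top")}
def ray(n,p):
    c=C[n];K=c["camera_matrix"]
    d=np.array([c["k1"],0,0,0,0.])
    x=cv2.undistortPoints(np.array([[p]],float),K,d)[0,0]
    Rm=cv2.Rodrigues(c["rvec"])[0];o=-Rm.T@c["tvec"];v=Rm.T@np.r_[x,1]
    return o,v/np.linalg.norm(v)
def onz(n,p,z):
    o,v=ray(n,p);return o+v*(z-o[2])/v[2]
def proj(n,X):
    c=C[n];return cv2.projectPoints(np.atleast_2d(X).astype(float),c["rvec"],c["tvec"],c["camera_matrix"],np.array([c["k1"],0,0,0,0.]))[0][:,0]
def tri(a,b):
    o1,v1=ray("side",a);o2,v2=ray("top",b)
    s=np.linalg.lstsq(np.c_[v1,-v2],o2-o1,rcond=None)[0]
    p,q=o1+s[0]*v1,o2+s[1]*v2
    return (p+q)/2,np.linalg.norm(p-q)
E
cat > m.py <<'E'
from h import *
T=lambda x,y:(310+(x-2)/5,190+(y-2)/5)
S=lambda x,y:(225+(x-1)/3.5,125+(y-1)/3.5)
a=onz("top",T(105,133),.255);b=onz("top",T(641,195),.255)
print("posts",a,b,np.linalg.norm(a-b))
# y axis from right (b) to left (a)
y=(a-b)/np.linalg.norm(a-b);x=np.cross(y,[0,0,1]);O=(a+b)/2;O[2]=0
print("origin",O,"yaw",np.degrees(np.arctan2(x[1],x[0])))
Rs=np.c_[x,y,[0,0,1]]
loc=lambda p:Rs.T@(p-O)
for n,q in(("L",S(278,222)),):
    print("side left post top",loc(onz("side",q,.255)))
# rod: intersection of two planes
def plane(n,p,q):
    o,u=ray(n,p);_,v=ray(n,q);m=np.cross(u,v);m/=np.linalg.norm(m);return m,m@o
n1,d1=plane("top",T(125,248),T(590,302));n2,d2=plane("side",S(365,245),S(437,120))
# point at local y=0
P=np.linalg.solve(np.array([n1,n2,y]),[d1,d2,y@O]);d=np.cross(n1,n2);d/=np.linalg.norm(d)
print("rod local",loc(P),"dir local",Rs.T@d)
# grip
def mask(n,box):
    im=cv2.imread(f"pics/{n}0.png").max(2);m=np.zeros_like(im);x0,y0,x1,y1=box
    m[y0:y1,x0:x1]=(im[y0:y1,x0:x1]<45)*255
    k,l,s,c=cv2.connectedComponentsWithStats(m);i=1+s[1:,4].argmax()
    ct=max(cv2.findContours((l==i).astype(np.uint8),0,1)[0],key=len)
    print(n,s[i],c[i],cv2.minAreaRect(ct));return c[i]
g,e=tri(mask("side",(310,135,340,185)),mask("top",(355,215,420,240)))
print("grip world",g,"err",e,"local",loc(g))
E
python3 m.py
```

```text
posts [0.61208132 0.03068802 0.255     ] [ 0.58222817 -0.19609972  0.255     ] 0.22874416410154505
origin [ 0.59715474 -0.08270585  0.        ] yaw -7.499001957306095
side left post top [-0.00513402  0.12147438  0.255     ]
rod local [-4.18800106e-02 -1.00113935e-17  2.00950187e-01] dir local [-0.00827316 -0.99825232  0.05851375]
side [316 142  20  36 360] [325.53888889 159.15833333] ((325.8580322265625, 159.59400939941406), (13.218317985534668, 37.061885833740234), 34.695152282714844)
top [361 221  50  13 422] [385.4478673  227.25118483] ((385.5247497558594, 227.25245666503906), (49.45335006713867, 9.154341697692871), 5.710592269897461)
grip world [ 0.58529453 -0.08353575  0.26080172] err 0.0016483466840810695 local [-0.01165047 -0.00237067  0.26080172]
```

```bash
cat > rod.py <<'E'
from h import *
O=np.array([.5965,-.0826,0]);yaw=np.radians(-7.5)
Rs=R.from_euler("z",yaw).as_matrix()
if __name__=="__main__":
    from scipy.ndimage import map_coordinates
    obs=[]
    for n,p,q,lo,hi in(("top",(334.6,239.2),(427.6,250),.05,.9),("side",(329,194.7),(349.6,159),-.1,.9)):
        im=cv2.imread(f"pics/{n}0.png").mean(2);p,q=np.array(p),np.array(q);d=(q-p)/np.linalg.norm(q-p);nn=np.array([-d[1],d[0]])
        t=np.arange(-4,4.01,.25)
        for s in np.linspace(lo,hi,24):
            c=p+s*(q-p);pts=c+t[:,None]*nn
            v=map_coordinates(im,[pts[:,1],pts[:,0]],order=1)
            w=np.clip(np.median(v)-v,0,None)*(abs(t)<3); k=(w*t).sum()/w.sum()
            obs.append((n,c+k*nn,k))
    print([round(o[2],1) for o in obs])
    def res(u):
        pts=[Rs@np.array([u[0],yy,u[1]])+O for yy in(-.1,.1)]
        r=[]
        for n in("top","side"):
            a,b=proj(n,np.array(pts));d=(b-a)/np.linalg.norm(b-a);m=np.array([-d[1],d[0]])
            r+=[(o[1]-a)@m for o in obs if o[0]==n]
        return np.array(r)
    f=least_squares(res,[-.042,.205],loss="soft_l1",f_scale=.3);r=res(f.x)
    print("rod x,z",f.x,"res",np.round(r,1))
    # grip lean check: top face edges + expected corners
    for lean in(0,.05,.1):
        u=np.array([-np.sin(lean),0,np.cos(lean)]);fx=np.array([np.cos(lean),0,np.sin(lean)])
        X=[np.r_[0,0,.09]+u*l+fx*a+np.array([0,b,0]) for l in(.15,.2) for a in(-.008,.008) for b in(-.05,.05)]
        X=(Rs@np.array(X).T).T+O
        for n in("side","top"):
            z=proj(n,X);h=cv2.convexHull(z.astype(np.float32));m=cv2.moments(h)
            print(lean,n,"hull centroid",m["m10"]/m["m00"],m["m01"]/m["m00"],"bbox",z.min(0),z.max(0))
E
python3 rod.py
```

```text
[np.float64(-0.9), np.float64(-1.4), np.float64(-1.1), np.float64(-0.6), np.float64(0.2), np.float64(-0.8), np.float64(-0.5), np.float64(-0.5), np.float64(-0.4), np.float64(-0.2), np.float64(-0.6), np.float64(-0.4), np.float64(-0.5), np.float64(-0.3), np.float64(1.8), np.float64(1.5), np.float64(1.9), np.float64(1.8), np.float64(-0.3), np.float64(-0.1), np.float64(-0.7), np.float64(-0.1), np.float64(-0.8), np.float64(-0.3), np.float64(-1.6), np.float64(-1.8), np.float64(-1.8), np.float64(-1.8), np.float64(-1.9), np.float64(1.4), np.float64(1.1), np.float64(-0.1), np.float64(-0.8), np.float64(-1.3), np.float64(-1.6), np.float64(-1.7), np.float64(-1.7), np.float64(-1.6), np.float64(-1.6), np.float64(-1.6), np.float64(-1.5), np.float64(-1.7), np.float64(-1.7), np.float64(-1.5), np.float64(-1.4), np.float64(-1.4), np.float64(-1.4), np.float64(-1.4)]
rod x,z [-0.04140016  0.21092963] res [ 0.6  1.1  0.7  0.3 -0.6  0.5  0.1  0.2  0.1 -0.1  0.3  0.   0.2 -0.1
 -2.2 -1.9 -2.3 -2.2 -0.1 -0.4  0.2 -0.4  0.3 -0.2 -0.5 -0.3 -0.2 -0.2
 -0.  -3.3 -3.  -1.7 -1.  -0.4  0.   0.1  0.2  0.1  0.2  0.2  0.1  0.4
  0.5  0.3  0.3  0.3  0.3  0.4]
0 side hull centroid 320.35440297297896 157.59650996326837 bbox [310.08463504 137.93184372] [330.68804547 177.32699951]
0 top hull centroid 385.5983290849274 221.95965768331592 bbox [359.88409186 213.72332367] [411.57698235 230.00361579]
0.05 side hull centroid 323.7222939377038 158.3379070009374 bbox [313.25839813 138.59310506] [334.49608421 178.13870502]
0.05 top hull centroid 385.23042886161164 226.1349761334142 bbox [359.49526629 218.5541184 ] [411.14877236 233.48919175]
0.1 side hull centroid 327.0918674974056 159.23344007269102 bbox [316.17605502 139.43290779] [338.29554431 179.07802088]
0.1 top hull centroid 384.84810321060485 230.33721176631212 bbox [359.09105508 223.42851978] [410.66808559 236.97679272]
```

{"api": "carry_out", "payload": {"moves": [1,0,0,-0.06,0,0,0,1,0,0,-0.06,0,0,0,1,0,0,-0.03,0,0,-10,1,0,0,0,0,0,-10,1,0,0,0,0,0,-10]}}

```text
clock: 0.72
tcp_pos: [0.2506, -0.5143, 0.3909]
orientation: [-0.005, 0.958, -0.285, -0.004]
wrist_force: [-0.6, 0.1, -0.8]
finger_gap: 0.0858
```

```bash
python3 - <<'E'
from rod import *
im=cv2.imread("pics/side0.png");x0,y0,f=295,135,9
z=cv2.resize(im[y0:y0+66,x0:x0+72],None,fx=f,fy=f,interpolation=cv2.INTER_NEAREST)
for zz,c in((.201,(0,255,0)),(.211,(0,0,255)),(.221,(255,0,0))):
    for xx in(-.0414,):
        p=proj("side",(Rs@np.array([[xx,-.1,zz],[xx,.1,zz]]).T).T+O)
        p=((p-[x0,y0]+.5)*f).astype(int);cv2.line(z,tuple(map(int,p[0])),tuple(map(int,p[1])),c,1)
cv2.imwrite("pics/s2.png",z)
E
```

```text
(no output)
```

View pics/s2.png

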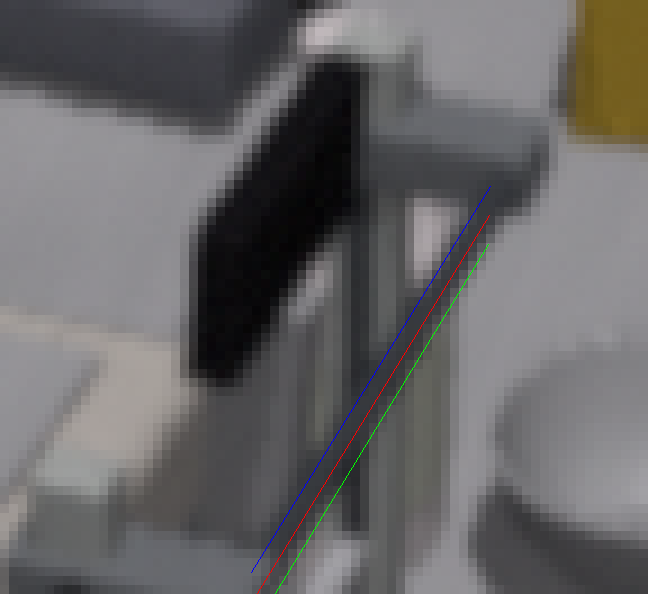

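{"api": "carry_out", "payload": {"moves": [1,0,0,0,0,0,-10,1,0,0,0,0,0,-10,1,0,0,0,0,0,-5,1,0,0,0,0,0,0,1,0,0,0,0,0,0]}}

```text
clock: 1.35
tcp_pos: [0.2505, -0.5139, 0.389]
orientation: [-0.008, 0.998, -0.064, -0.003]
wrist_force: [0.6, -0.1, -0.2]
finger_gap: 0.085
```

The rod's dark band runs centred on the red line (z = 0.211), or slightly above it, so I take z = 0.212.

{"api": "carry_out", "payload": {"moves": [1,0.028,-0.048,0,0,0,0,1,0.028,-0.048,0,0,0,0,1,0.028,-0.048,0,0,0,0,1,0.028,-0.048,0,0,0,0,1,0.028,-0.048,0,0,0,0]}}

```text
clock: 1.98
tcp_pos: [0.4235, -0.2925, 0.3894]
orientation: [-0.009, 0.997, -0.072, -0.004]
wrist_force: [0.9, -0.3, 0.6]
finger_gap: 0.0853
```

{"api": "carry_out", "payload": {"moves": [1,0.028,-0.048,0,0,0,0,1,0.028,-0.048,0,0,0,0,1,0.028,-0.048,0,0,0,0,1,0.028,-0.048,0,0,0,0,1,0,0,0,0,0,0]}}

```text
clock: 2.6
tcp_pos: [0.5678, -0.1093, 0.3913]
orientation: [-0.009, 0.997, -0.073, -0.003]
wrist_force: [-0.6, -0.6, -0.5]
finger_gap: 0.0851
```

```bash
cat > go.py <<'E'
# print tool-axes shift & turn to reach a grasp pose: lean (rad), guard height h, along = grasp pt distance beyond grip centre
import sys
from rod import *
def target(lean,h,along,bx=0.):
    u=np.array([-np.sin(lean),0,np.cos(lean)])
    g=np.array([bx,0,.09+h])+u*(.175+along)
    t=g-u*.008
    Rl=np.c_[[np.cos(lean),0,np.sin(lean)],[0,-1,0],-u]
    return Rs@t+O,Rs@Rl
def rel(lean,h,along):
    s=env.get_state();q=s["orientation"];Rt=R.from_quat(np.r_[q[1:],q[0]])
    p,Rg=target(lean,h,along)
    print("clock",s["clock"],"shift",np.round(Rt.inv().apply(p-s["tcp_pos"])*1e3,1),"turn",np.round(np.degrees((Rt.inv()*R.from_matrix(Rg)).as_rotvec()),1),"F",np.round(s["wrist_force"],1),"gap",round(s["finger_gap"],4))
    l=Rs.T@(s["tcp_pos"]-O);z=Rs.T@Rt.as_matrix()[:,2]
    print("local tcp",np.round(l,4),"tool lean",round(float(np.arctan2(z[0],-z[2])),3),"q",np.round(s["joint_pos"],2))
if __name__=="__main__": rel(*map(float,sys.argv[1:4]))
E
python3 go.py .065 0 .006
```

```text
clock 2.6 shift [ 14.3 -28.3 129. ] turn [-0.9  4.2 -0.9] F [-0.6 -0.6 -0.5] gap 0.0851
local tcp [-0.025  -0.0303  0.3913] tool lean -0.008 q [-0.34  0.35  0.45  1.69  0.02  1.38]
```

{"api": "carry_out", "payload": {"moves": [1,0.014,-0.028,0,-0.9,4.2,-0.9,1,0,0,0,0,0,0,1,0,0,0.04,0,0,0,1,0,0,0.04,0,0,0,1,0,0,0,0,0,0]}}

```text
clock: 3.22
tcp_pos: [0.5892, -0.088, 0.31]
orientation: [0.003, 0.997, -0.069, 0.032]
wrist_force: [-0.1, 0.8, 0.9]
finger_gap: 0.0856
```

```bash
python3 go.py .065 0 .006; python3 - <<'E'
from h import *
a=env.read_camera("side")[:,:,::-1][100:250,240:400];b=env.read_camera("top")[:,:,::-1][170:290,310:470]
cv2.imwrite("pics/c3.png",np.hstack([cv2.resize(a,(400,375)),cv2.resize(b,(400,300))[:, :] if 0 else cv2.copyMakeBorder(cv2.resize(b,(400,300)),0,75,0,0,0)]))
E
```

```text
clock 3.225 shift [-7.8 -6.4 46.9] turn [ 0.1  0.  -0.4] F [-0.1  0.8  0.9] gap 0.0856
local tcp [-0.0065 -0.0064  0.31  ] tool lean 0.064 q [-0.29  0.29  0.18  1.39  0.01  1.42]
```

View pics/c3.png

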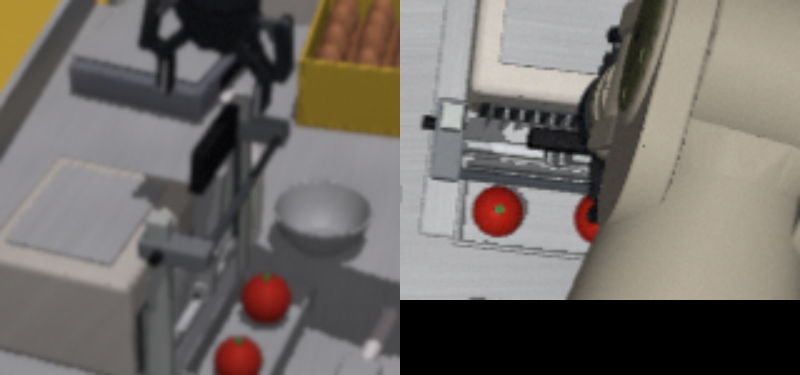

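Side view: the open fingertips, at about (306,130) and (348,140), straddle the plate (326,158) from above. The top view is mostly hidden by the arm. Lowering now, with a reprojection check first.

```bash
python3 - <<'E'
from h import *
s=env.get_state();q=s["orientation"];Rt=R.from_quat(np.r_[q[1:],q[0]])
for t in([0,0,0],[.0425,0,-.002],[-.0425,0,-.002]): print(proj("side",s["tcp_pos"]+Rt.apply(t)))
E
```

```text
[[323.29893841 138.89211496]]
[[306.87739644 133.91443348]]
[[340.06978518 142.5047554 ]]
```

{"api": "carry_out", "payload": {"moves": [1,-0.008,-0.006,0.01,0,0,0,1,0,0,0.015,0,0,0,1,0,0,0.015,0,0,0,1,0,0,0.006,0,0,0,1,0,0,0,0,0,0]}}

```text
clock: 3.95
tcp_pos: [0.5907, -0.085, 0.2723]
orientation: [0.005, 0.997, -0.07, 0.041]
wrist_force: [-0.8, 0.3, -0.1]
finger_gap: 0.0854
```

```bash
python3 go.py .065 0 .006
```

```text
clock 3.95 shift [-6.6 -3.1  9.1] turn [ 0.3 -1.  -0.5] F [-0.8  0.3 -0.1] gap 0.0854
local tcp [-0.0054 -0.0031  0.2723] tool lean 0.082 q [-0.28  0.28  0.07  1.28  0.01  1.43]
```

{"api": "carry_out", "payload": {"moves": [1,-0.006,-0.003,0.009,0,-1,0,1,0,0,0.002,0,0,0,1,0,0,0,0,0,0,1,0,0,0,0,0,0,1,0,0,0,0,0,0]}}

```text
clock: 4.58
tcp_pos: [0.5862, -0.0811, 0.2607]
orientation: [0.005, 0.997, -0.07, 0.032]
wrist_force: [-0.2, -0.1, -0.1]
finger_gap: 0.0851
```

```bash
python3 go.py .065 0 .006
```

```text
clock 4.575 shift [-0.7  0.2 -2. ] turn [ 0.3  0.1 -0.5] F [-0.2 -0.1 -0.1] gap 0.0851
local tcp [-1.040e-02  2.000e-04  2.607e-01] tool lean 0.064 q [-0.27  0.29  0.05  1.27  0.    1.44]
```

{"api": "carry_out", "payload": {"moves": [-1,0,0,0,0,0,0,-1,0,0,0,0,0,0,-1,0,0,0,0,0,0,-1,0,0,0,0,0,0,-1,0,0,0,0,0,0], "squeeze": 70}}

```text
clock: 5.2
tcp_pos: [0.5866, -0.0812, 0.2613]
orientation: [0.005, 0.997, -0.07, 0.032]
wrist_force: [-0.5, -1.0, -0.6]
finger_gap: 0.0156
```

```bash
python3 go.py .065 0 .006
```

```text
clock 5.2 shift [-1.1  0.1 -1.4] turn [ 0.3 -0.  -0.5] F [-0.5 -1.  -0.6] gap 0.0156
local tcp [-1.000e-02  1.000e-04  2.613e-01] tool lean 0.065 q [-0.27  0.29  0.06  1.27  0.    1.44]
```

{"api": "carry_out", "payload": {"moves": [-1,0.0005,0,-0.008,0,0,0,-1,0.001,0,-0.015,0,0,0,-1,0.001,0,-0.015,0,0,0,-1,0.001,0,-0.015,0,0,0,-1,0.0,0,0,0,0,0]}}

```text
clock: 5.82
tcp_pos: [0.5869, -0.0813, 0.3156]
orientation: [0.005, 0.997, -0.07, 0.031]
wrist_force: [2.2, -1.2, -7.9]
finger_gap: 0.0152
```

```bash
python3 go.py .065 0.074 .0046
```

```text
clock 5.825 shift [ -0.2   0.2 -19.7] turn [ 0.3  0.2 -0.5] F [ 2.2 -1.2 -7.9] gap 0.0152
local tcp [-9.700e-03  1.000e-04  3.156e-01] tool lean 0.062 q [-0.27  0.29  0.19  1.41  0.    1.44]
```

{"api": "carry_out", "payload": {"moves": [-1,0.0005,0,-0.01,0,0,0,-1,0.0005,0,-0.01,0,0,0,-1,0,0,0,0,0,0,-1,0.0,0,0,0,0,0,-1,0.0,0,0,0,0,0]}}

```text
clock: 6.45
tcp_pos: [0.5867, -0.0812, 0.3362]
orientation: [0.005, 0.997, -0.07, 0.031]
wrist_force: [2.4, -1.5, -7.8]
finger_gap: 0.0152
```

```bash
python3 go.py .065 0.074 .0046; python3 go.py .2 0.074 .0046
```

```text
clock 6.45 shift [-1.3  0.1  0.9] turn [ 0.3  0.2 -0.5] F [ 2.4 -1.5 -7.8] gap 0.0152
local tcp [-9.900e-03  1.000e-04  3.362e-01] tool lean 0.062 q [-0.27  0.29  0.24  1.46  0.    1.44]
clock 6.45 shift [-24.4   0.3   2.5] turn [ 0.4  7.9 -0.5] F [ 2.4 -1.5 -7.8] gap 0.0152
local tcp [-9.900e-03  1.000e-04  3.362e-01] tool lean 0.062 q [-0.27  0.29  0.24  1.46  0.    1.44]
```

{"api": "carry_out", "payload": {"moves": [-1,-0.009,0,0.0002,0,3,0,-1,-0.009,0,0.0002,0,3,0,-1,-0.009,0,0.0002,0,3,0,-1,-0.009,0,0.0002,0,3,0,-1,0.0,0,0,0,0,0]}}

```text
clock: 7.08
tcp_pos: [0.5507, -0.0764, 0.3282]
orientation: [0.012, 0.988, -0.069, 0.137]
wrist_force: [5.9, -1.9, -6.9]
finger_gap: 0.0151
```

```bash
python3 go.py .26 0.074 .0046; python3 go.py .38 0.074 .0046
```

```text
clock 7.075 shift [ 2.5  0.2 -1. ] turn [ 0.4 -0.9 -0.5] F [ 5.9 -1.9 -6.9] gap 0.0151
local tcp [-4.630e-02  2.000e-04  3.282e-01] tool lean 0.276 q [-0.3   0.04 -0.12  1.14  0.04  1.41]
clock 7.075 shift [-18.    0.3  -0.1] turn [ 0.4  6.  -0.4] F [ 5.9 -1.9 -6.9] gap 0.0151
local tcp [-4.630e-02  2.000e-04  3.282e-01] tool lean 0.276 q [-0.3   0.04 -0.12  1.14  0.04  1.41]
```

```bash
python3 - <<'E'
from h import *
a=env.read_camera("side")[:,:,::-1][110:210,285:375]
cv2.imwrite("pics/c4.png",cv2.resize(a,None,fx=6,fy=6,interpolation=3))
E
```

```text
(no output)
```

View pics/c4.png

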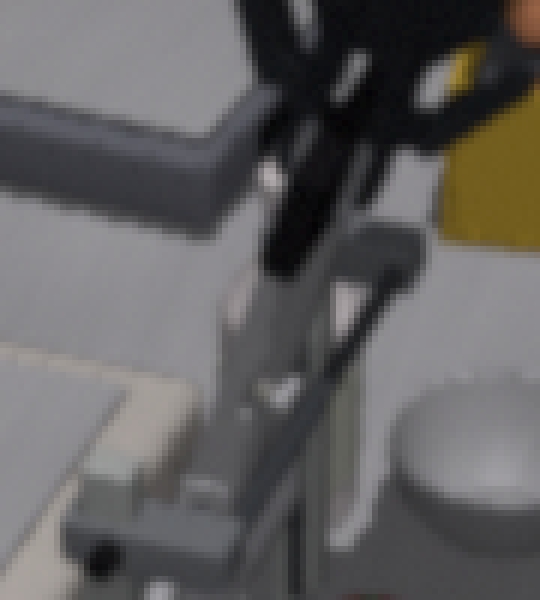

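The grip is held and the bar leans about 15.8°. The bright patch at full-image (331.7,175) is likely the slot, just behind the rod. I'll check this against the prediction.

```bash
python3 - <<'E'
from rod import *
for lean,h in((.276,.073),):
    u=np.array([-np.sin(lean),0,np.cos(lean)]);f=np.array([-np.cos(lean),0,-np.sin(lean)])
    for s in(.05,.061,.072):
        for ff in(-.001,.013):
            for y in (-.008,.008):
                X=np.array([0,y,.09+h])+u*s+f*ff
                p=proj("side",Rs@X+O)[0];print(s,ff,y,np.round(X,3),np.round(p,1),"crop",np.round((p-[285,110]+.5)*6))
    r=np.array([-.0414,0,.212])-np.array([0,0,.09+h]);print("rod s,f",r@u,r@f)
    for y in(-.1,0,.1): print("rod",np.round((proj("side",Rs@np.array([-.0414,y,.212])+O)[0]-[285,110]+.5)*6))
E
```

```text
0.05 -0.001 -0.008 [-0.013 -0.008  0.211] [326.5 174.8] crop [252. 392.]
0.05 -0.001 0.008 [-0.013  0.008  0.211] [324.3 178.3] crop [239. 413.]
0.05 0.013 -0.008 [-0.026 -0.008  0.208] [331.6 177.2] crop [282. 406.]
0.05 0.013 0.008 [-0.026  0.008  0.208] [329.4 180.6] crop [270. 427.]
0.061 -0.001 -0.008 [-0.016 -0.008  0.222] [327.7 171.5] crop [259. 372.]
0.061 -0.001 0.008 [-0.016  0.008  0.222] [325.5 174.9] crop [246. 393.]
0.061 0.013 -0.008 [-0.029 -0.008  0.218] [332.8 173.9] crop [290. 386.]
0.061 0.013 0.008 [-0.029  0.008  0.218] [330.6 177.3] crop [277. 407.]
0.072 -0.001 -0.008 [-0.019 -0.008  0.233] [328.8 168.2] crop [266. 352.]
0.072 -0.001 0.008 [-0.019  0.008  0.233] [326.6 171.6] crop [253. 373.]
0.072 0.013 -0.008 [-0.032 -0.008  0.229] [334.  170.5] crop [297. 366.]
0.072 0.013 0.008 [-0.032  0.008  0.229] [331.8 174. ] crop [284. 387.]
rod s,f 0.058427387272178104 0.026480189133518697
rod [386. 292.]
rod [311. 415.]
rod [227. 550.]
```

The slot lies where predicted, to within about 10 crop pixels (~4 mm), and the rod should enter mid-slot. I'll go on tipping in small steps.

{"api": "carry_out", "payload": {"moves": [-1,-0.0065,0,0.0002,0,2.5,0,-1,-0.0075,0,0.0002,0,2.5,0,-1,-0.0075,0,0.0002,0,2.5,0,-1,0,0,0,0,0,0,-1,0.0,0,0,0,0,0]}}

```text
clock: 7.75
tcp_pos: [0.5296, -0.0735, 0.3209]
orientation: [0.017, 0.977, -0.069, 0.202]
wrist_force: [6.2, -2.2, -9.0]
finger_gap: 0.0148
```

```bash
python3 go.py .42 0.074 .0046; python3 go.py .5 0.074 .0046
```

```text
clock 7.75 shift [-2.3  0.3 -0.8] turn [ 0.5  0.6 -0.4] F [ 6.2 -2.2 -9. ] gap 0.0148
local tcp [-6.750e-02  3.000e-04  3.209e-01] tool lean 0.409 q [-0.33 -0.11 -0.32  0.95  0.07  1.4 ]
clock 7.75 shift [-16.    0.4  -0.1] turn [ 0.5  5.2 -0.4] F [ 6.2 -2.2 -9. ] gap 0.0148
local tcp [-6.750e-02  3.000e-04  3.209e-01] tool lean 0.409 q [-0.33 -0.11 -0.32  0.95  0.07  1.4 ]
```

{"api": "carry_out", "payload": {"moves": [-1,-0.0085,0,0.0,0,2.5,0,-1,-0.0075,0,0.0002,0,2.5,0,-1,-0.0075,0,0.0002,0,2.5,0,-1,0,0,0,0,0,0,-1,0.0,0,0,0,0,0]}}

```text
clock: 8.38
tcp_pos: [0.5084, -0.0706, 0.3166]
orientation: [0.022, 0.96, -0.068, 0.27]
wrist_force: [7.4, -3.3, -8.0]
finger_gap: 0.0156
```

```bash
python3 go.py .58 0.074 .0046; python3 go.py .64 0.074 .0046
```

```text
clock 8.375 shift [-9.1  0.4  5.1] turn [ 0.6  1.7 -0.4] F [ 7.4 -3.3 -8. ] gap 0.0156
local tcp [-0.0889  0.0004  0.3166] tool lean 0.549 q [-0.36 -0.25 -0.51  0.77  0.11  1.39]
clock 8.375 shift [-19.4   0.4   5.7] turn [ 0.6  5.2 -0.4] F [ 7.4 -3.3 -8. ] gap 0.0156
local tcp [-0.0889  0.0004  0.3166] tool lean 0.549 q [-0.36 -0.25 -0.51  0.77  0.11  1.39]
```

{"api": "carry_out", "payload": {"moves": [-1,-0.0013,0,0.0022,0,0,0,-1,-0.0013,0,0.0022,0,0,0,-1,0,0,0,0,0,0,-1,0,0,0,0,0,0,-1,0.0,0,0,0,0,0]}}

```text
clock: 9.0
tcp_pos: [0.5087, -0.0707, 0.3158]
orientation: [0.022, 0.96, -0.068, 0.271]
wrist_force: [2.0, -2.1, -1.8]
finger_gap: 0.0151
```

```bash
python3 go.py .58 0.074 .0046; python3 go.py .64 0.073 .0046
```

```text
clock 9.0 shift [-9.   0.4  4.2] turn [ 0.6  1.6 -0.4] F [ 2.  -2.1 -1.8] gap 0.0151
local tcp [-0.0886  0.0004  0.3158] tool lean 0.551 q [-0.36 -0.25 -0.51  0.77  0.11  1.39]
clock 9.0 shift [-19.8   0.4   5.7] turn [ 0.6  5.1 -0.4] F [ 2.  -2.1 -1.8] gap 0.0151
local tcp [-0.0886  0.0004  0.3158] tool lean 0.551 q [-0.36 -0.25 -0.51  0.77  0.11  1.39]
```

```bash
python3 - <<'E'
from h import *
im=env.read_camera("side")[:,:,::-1];cv2.imwrite("pics/side5.png",im)
cv2.imwrite("pics/c5.png",cv2.resize(im[135:205,300:370],None,fx=8,fy=8,interpolation=3))
E
```

```text
(no output)
```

View pics/c5.png

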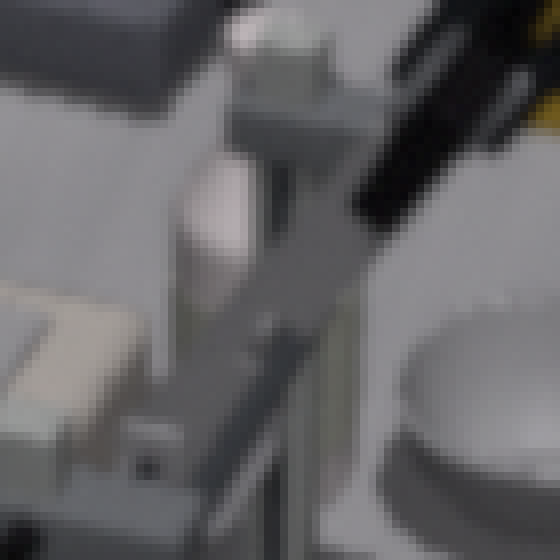

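```bash
python3 - <<'E'
from rod import *
cr=lambda X:np.round((proj("side",Rs@np.array(X)+O)[0]-[300,135]+.5)*8)
lean,h=.549,.0788
u=np.array([-np.sin(lean),0,np.cos(lean)]);f=np.array([-np.cos(lean),0,-np.sin(lean)])
P=np.array([0,0,.09+h])
im=cv2.imread("pics/c5.png")
for n,s,ff,y in[("slotlowfront",.05,.013,.008),("slotlowback",.05,-.001,.008),("slotupback",.072,-.001,.008),("slotupfront",.072,.013,.008),("plate low front",.15,.008,.05),("plate low back",.15,-.008,.05),("pivot",0,0,.008),("bar front at plate",.15,.013,.008)]:
    c=cr(P+u*s+f*ff+[0,y,0]);print(n,c);cv2.circle(im,tuple(map(int,c)),3,(0,0,255),-1)
for z,col in((.204,(0,255,0)),(.212,(0,0,255)),(.222,(255,0,0))):
    cv2.line(im,*[tuple(map(int,cr([-.0414,y,z]))) for y in(-.1,.1)],col,1)
cv2.imwrite("pics/c6.png",im)
E
```

```text
slotlowfront [273. 383.]
slotlowback [237. 356.]
slotupback [273. 313.]
slotupfront [309. 340.]
plate low front [385. 244.]
plate low back [341. 210.]
pivot [161. 453.]
bar front at plate [443. 181.]
```

View pics/c6.png

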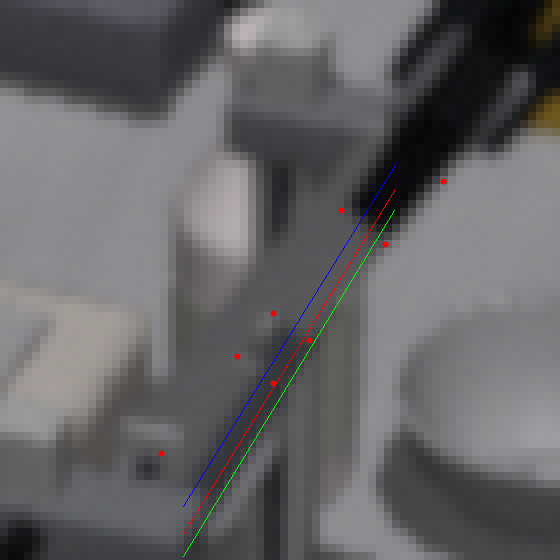

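Observation: the rod's band meets the bar's front edge inside the predicted slot corners. The light spot at (265,325) is the still-empty back of the slot. The force change was along the bar, so the rod already carries the slot's upper wall. I'll unload slightly and tip on until the slot bottoms.

{"api": "carry_out", "payload": {"moves": [-1,0.001,0,-0.002,0,0,0,-1,-0.006,0,0.0002,0,2,0,-1,-0.003,0,0.0,0,1,0,-1,0,0,0,0,0,0,-1,0.0,0,0,0,0,0]}}

```text
clock: 9.68
tcp_pos: [0.5011, -0.0697, 0.3115]
orientation: [0.023, 0.953, -0.067, 0.296]
wrist_force: [2.7, -2.7, -5.5]
finger_gap: 0.0153
```

```bash
python3 go.py .58 0.079 .0046; python3 go.py .64 0.079 .0046
```

```text
clock 9.675 shift [2.4 0.4 0.4] turn [ 0.6 -1.3 -0.4] F [ 2.7 -2.7 -5.5] gap 0.0153
local tcp [-0.0963  0.0004  0.3115] tool lean 0.602 q [-0.37 -0.3  -0.59  0.7   0.12  1.38]
clock 9.675 shift [-7.9  0.4  0.5] turn [ 0.6  2.2 -0.4] F [ 2.7 -2.7 -5.5] gap 0.0153
local tcp [-0.0963  0.0004  0.3115] tool lean 0.602 q [-0.37 -0.3  -0.59  0.7   0.12  1.38]
```

{"api": "carry_out", "payload": {"moves": [-1,-0.0055,0,0.0,0,1.5,0,-1,0,0,0,0,0,0,-1,-0.004,0,0.0,0,1,0,-1,0,0,0,0,0,0,-1,0.0,0,0,0,0,0]}}

```text
clock: 10.3
tcp_pos: [0.495, -0.0688, 0.3073]
orientation: [0.025, 0.946, -0.067, 0.317]
wrist_force: [3.9, -2.1, -5.6]
finger_gap: 0.015
```

```bash
python3 go.py .64 0.079 .0046
```

```text
clock 10.3 shift [-0.4  0.4  0.5] turn [ 0.6 -0.4 -0.4] F [ 3.9 -2.1 -5.6] gap 0.015
local tcp [-0.1025  0.0004  0.3073] tool lean 0.647 q [-0.38 -0.34 -0.65  0.63  0.14  1.38]
```

{"api": "carry_out", "payload": {"moves": [-1,-0.004,0,0.0,0,1.2,0,-1,0,0,0,0,0,0,-1,-0.004,0,0.0,0,1.2,0,-1,0,0,0,0,0,0,-1,0.0,0,0,0,0,0]}}

```text
clock: 10.92
tcp_pos: [0.4901, -0.0682, 0.3052]
orientation: [0.026, 0.938, -0.066, 0.341]
wrist_force: [5.8, -2.8, -2.8]
finger_gap: 0.0151
```

```bash
python3 go.py .68 0.079 .0046;python3 - <<'E'
from h import *
im=env.read_camera("side")[:,:,::-1];cv2.imwrite("pics/side7.png",im)
cv2.imwrite("pics/c7.png",cv2.resize(im[135:205,300:370],None,fx=8,fy=8,interpolation=3))
E
```

```text
clock 10.925 shift [-2.2  0.4  1.8] turn [ 0.6 -1.  -0.3] F [ 5.8 -2.8 -2.8] gap 0.0151
local tcp [-0.1073  0.0004  0.3052] tool lean 0.697 q [-0.39 -0.39 -0.71  0.57  0.16  1.37]
```

View pics/c7.png

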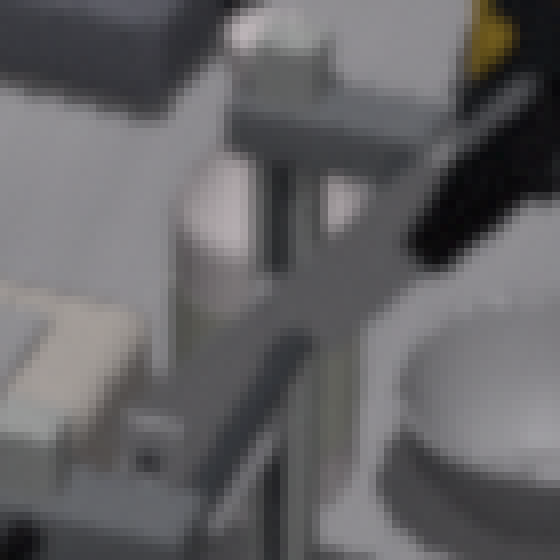

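The light spot is gone: the rod ends inside the bar at (295,335), deep in the slot. Now I lower gently while the bar swings back onto the slot's upper wall.

```bash
python3 go.py .64 0.077 .0046;python3 go.py .605 0.0737 .0046
```

```text
clock 10.975 shift [3.4 0.4 3.6] turn [ 0.6 -3.3 -0.3] F [ 2.6 -1.3 -0.9] gap 0.0149
local tcp [-0.1073  0.0005  0.3052] tool lean 0.697 q [-0.39 -0.39 -0.71  0.57  0.16  1.37]
clock 10.975 shift [7.3 0.4 6.5] turn [ 0.6 -5.3 -0.4] F [ 2.6 -1.3 -0.9] gap 0.0149
local tcp [-0.1073  0.0005  0.3052] tool lean 0.697 q [-0.39 -0.39 -0.71  0.57  0.16  1.37]
```

{"api": "carry_out", "payload": {"moves": [-1,0.002,0,0.002,0,-1.6,0,-1,0,0,0,0,0,0,-1,0.002,0,0.002,0,-1.6,0,-1,0,0,0,0,0,0,-1,0.0,0,0,0,0,0]}}

```text
clock: 11.6
tcp_pos: [0.496, -0.069, 0.3079]
orientation: [0.025, 0.946, -0.066, 0.315]
wrist_force: [-0.2, -1.5, -1.4]
finger_gap: 0.0152
```

```bash
python3 go.py .605 0.0737 .0046
```

```text
clock 11.6 shift [1.2 0.3 4.8] turn [ 0.6 -2.2 -0.3] F [-0.2 -1.5 -1.4] gap 0.0152
local tcp [-0.1015  0.0004  0.3079] tool lean 0.643 q [-0.38 -0.34 -0.64  0.64  0.14  1.38]
```

{"api": "carry_out", "payload": {"moves": [-1,-0.0015,0,0.002,0,0,0,-1,0,0,0,0,0,0,-1,0,0,0.0015,0,0,0,-1,0,0,0,0,0,0,-1,0.0,0,0,0,0,0]}}

```text
clock: 12.22
tcp_pos: [0.4958, -0.0689, 0.3078]
orientation: [0.026, 0.946, -0.067, 0.317]
wrist_force: [-0.9, -2.7, 0.3]
finger_gap: 0.0153
```

```bash
python3 go.py .633 0.0795 .0046
```

```text
clock 12.225 shift [0.1 0.4 0. ] turn [ 0.7 -0.8 -0.3] F [-0.9 -2.7  0.3] gap 0.0153
local tcp [-0.1016  0.0004  0.3078] tool lean 0.646 q [-0.38 -0.34 -0.65  0.63  0.14  1.38]
```

The bar no longer descends when pressed, and the weight reads about 0 N, so the rod carries it. I'll ease the grip and open.

{"api": "carry_out", "payload": {"moves": [-1,0,0,0,0,0,0,-1,0,0,0,0,0,0,-0.55,0,0,0,0,0,0,-0.4,0,0,0,0,0,0,-0.2,0,0,0,0,0,0], "squeeze": 20}}

```text
clock: 12.85
tcp_pos: [0.4962, -0.0687, 0.3072]
orientation: [0.025, 0.946, -0.066, 0.317]
wrist_force: [0.3, 0.2, -0.5]
finger_gap: 0.0341
```

{"api": "carry_out", "payload": {"moves": [0.2,0,0,0,0,0,0,0.4,0,0,0,0,0,0,0.4,0,0,-0.015,0,0,0,0.4,0,0,-0.03,0,0,0,0.4,0,0,-0.03,0,0,0]}}

```text
clock: 13.48
tcp_pos: [0.4501, -0.0614, 0.3653]
orientation: [0.024, 0.947, -0.066, 0.314]
wrist_force: [0.6, -0.6, -0.0]
finger_gap: 0.0601
```

```bash
python3 go.py .633 0.0795 .0046;python3 - <<'E'
from h import *
im=env.read_camera("side")[:,:,::-1];cv2.imwrite("pics/side8.png",im)
cv2.imwrite("pics/c8.png",cv2.resize(im[115:215,290:380],None,fx=6,fy=6,interpolation=3))
E
```

```text
clock 13.475 shift [ 2.9  1.2 73.8] turn [ 0.6 -0.4 -0.3] F [ 0.6 -0.6 -0. ] gap 0.0601
local tcp [-0.1479  0.0019  0.3653] tool lean 0.641 q [-0.42 -0.45 -0.56  0.84  0.16  1.35]
```

View pics/c8.png

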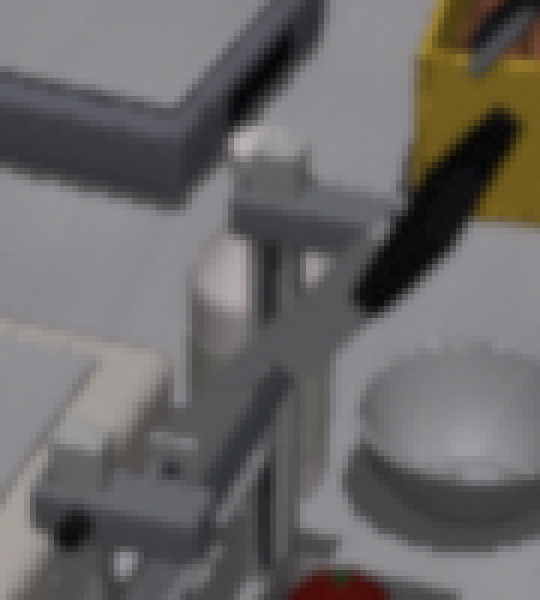

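The released bar stays on the rod: the grip is free in the air, the slot sits on the rod and the guard hangs. I'll back off and check numerically that it is steady.

{"api": "carry_out", "payload": {"moves": [0.4,0,0,-0.04,0,0,0,0.4,0,0,-0.04,0,0,0,0.4,0,0,0,0,0,0,0.4,0,0,0,0,0,0,0.4,0,0,0,0,0,0]}}

```text
clock: 14.15
tcp_pos: [0.4017, -0.0543, 0.4336]
orientation: [0.025, 0.946, -0.066, 0.316]
wrist_force: [0.5, 0.4, -0.6]
finger_gap: 0.0596
```

```bash
python3 - <<'E'
from rod import *
im=env.read_camera("side")[:,:,::-1];cv2.imwrite("pics/side9.png",im)
def cen(im):
    m=np.zeros(im.shape[:2],np.uint8);b=(slice(125,172),slice(343,382));m[b]=(im[b].max(2)<45)
    k,l,s,c=cv2.connectedComponentsWithStats(m);i=1+s[1:,4].argmax();return s[i],c[i]
for f in("side8","side9"): print(f,*cen(cv2.imread(f"pics/{f}.png")))
for lean,h in((.6,.0795),(.633,.0795),(.66,.0795),(.633,.074)):
    u=np.array([-np.sin(lean),0,np.cos(lean)]);fx=np.array([np.cos(lean),0,np.sin(lean)])
    X=[np.r_[0,0,.09+h]+u*l+fx*a+np.array([0,b,0]) for l in(.15,.2) for a in(-.008,.008) for b in(-.05,.05)]
    hl=cv2.convexHull(proj("side",(Rs@np.array(X).T).T+O).astype(np.float32));m=cv2.moments(hl);print(lean,h,m["m10"]/m["m00"],m["m01"]/m["m00"])
a,b=cv2.imread("pics/side0.png"),cv2.imread("pics/side9.png")
for n,(x0,y0,x1,y1) in dict(pan=(243,258,325,315),brush=(365,222,400,272),bowl=(362,172,390,205)).items():
    print(n,cv2.absdiff(a,b)[y0:y1,x0:x1].mean())
print(env.get_state()["wrist_force"],env.get_state()["clock"])
E
```

```text
side8 [349 134  27  33 301] [362.18272425 149.84717608]
side9 [349 134  27  33 300] [362.15666667 149.89666667]
0.6 0.0795 360.03374100011155 147.77125415364853
0.633 0.0795 361.9003089918602 149.3649317298755
0.66 0.0795 363.38892154093827 150.70317530846208
0.633 0.074 361.7984084665683 151.37667813147633
pan 4.229853088004564
brush 18.759428571428572
bowl 4.347041847041847
[ 0.78010169 -0.28585431 -0.57000946] 14.2
```

```bash
python3 - <<'E'
import cv2,numpy as np
f=lambda n:cv2.resize(cv2.imread(n)[120:320,230:430],(400,400))
cv2.imwrite("pics/c10.png",np.hstack([f("pics/side0.png"),f("pics/side9.png")]))
E
```

```text
(no output)
```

View pics/c10.png

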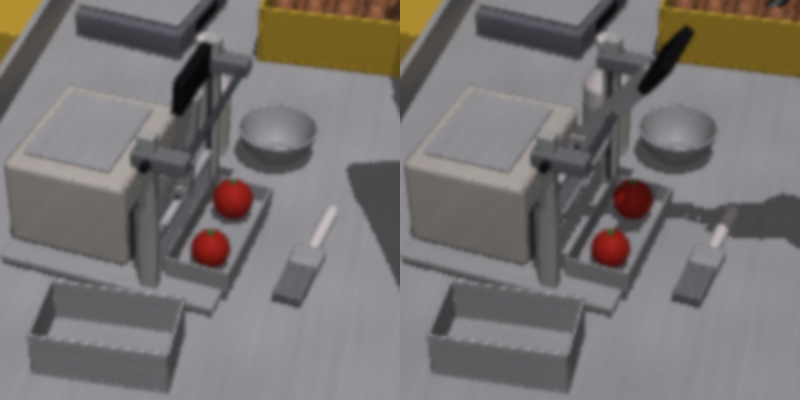

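The before and after pictures show the guard hung. The pan, bowl and brush stand where they were, and the brush difference is only the arm's shadow.

```bash
python3 -c "
from workcell import env
print(env.hand_in())"
```

```text
the job is handed in; nothing more can be done
None
```

The guard now hangs by itself on the catch rod. I gripped the black plate, raised the guard, tipped the bar until its slot hooked onto the rod, and lowered it until the wrist force read about 0 N. Then I opened the gripper and backed away. I handed the job in at about 14 s.

**Last checks:**
- **Hang:** the bar leans about 0.635 rad (36°) with the guard about 79 mm open. The grip moved less than 0.1 pixel between two pictures taken about 0.7 s apart after release. Before release, a light downward press moved the bar only 0.1 mm.
- **Bystanders:** the pan, bowl and brush look unmoved. The large picture difference at the brush was only the arm's shadow. I did not measure the bottle, which is mostly hidden in the side view, but the arm passed well above it.

**Disagreements:**
- **Rod height:** my camera estimate was 0.212 m, but contact showed about 0.221 m. The rod therefore entered near the slot's upper wall and nudged the guard up about 6 mm, at wrist forces around 10 N, before it seated.
- **Seating:** I tipped the bar slightly past its seat, to about 0.68 rad, to bottom the slot, then let it settle back.

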